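Put the hand-wash things back in their holders

ROBOT

A 7-joint arm with a two-finger parallel gripper is mounted at the origin on the work surface. World frame = base frame: x ahead of the robot, y to its left, z up, the work surface at z = 0. Lengths are in m, angles in rad, forces in N, time in s.
With the tool pointing down it reaches from about 0.425 to 0.825 m from the base axis. Payload 3.6 kg.
Tool frame: the origin (TCP) lies midway between the tips of the shut fingers; the grasp point (between the pads) lies behind it (arm.grip_point_offset is the z of the grasp point in the tool frame, in m); z points along the fingers, y is the line along which they close (so a half turn about z gives the same grasp; the last joint's range is limited). The gripper opens to 85 mm and grips with 20 to 120 N. Pads are 22 mm wide; open, the fingers measure 114 mm over their backs; the gripper's body (76 mm by 85 mm) begins 54 mm behind the grasp point. The pads swing forward as they close: fully open they stand 13 mm farther back than shut.
Start: joints at [1.315, 0.615, -0.013, 1.423, 0.008, 1.103, -0.04], TCP at [0.147, -0.633, 0.231] pointing down, gripper open.
Joint ranges: [-3.12, 3.12], [-0.3, 2.06], [-1.34, 1.32], [0.26, 2.42], [-1.36, 4.5], [0.01, 1.98], [-2.84, 2.84]. Speed limits (rad/s): [2.79, 2.79, 3.14, 3.14, 3.14, 3.14, 3.14].

INTERFACE

Orientations are given as [roll, pitch, yaw] about the fixed x, y, z axes, in that order (R = Rz(yaw) Ry(pitch) Rx(roll)).
In Python, from cell import arm gives the robot as it stands. Calls block until the motion is done:
- arm.move_ptp(position, orientation): joint-space move of the TCP to a pose.
- arm.move_l(position, rotation=None, velocity=0.15, force_limit=None): straight line of the TCP; rotation=None keeps the orientation; velocity is the mean speed in m/s. With force_limit (N) it stops when the force on the tool has changed by that much, and returns True; else False.
- arm.goto_joints(angles): joint-space move.
- arm.command_gripper(opening, grip_force=None): finger opening in m; grip_force is the grip in N (None keeps the last); returns when the fingers have stopped.
- arm.hold(seconds).
- arm.solve_ik(position, orientation): joint angles nearest the present ones, or None.
- arm.observe(): the state.
- arm.capture(name): name is "scene" or "top"; returns a dict with "color" (400x640x3 uint8, blue, green, red), "z_map" (400x640 float32, m along the optical axis (not along the pixel's ray), 0 where there is no reading), "vertical_fov" (degrees; the focal length in pixels is half the picture's height over the tangent of half this angle, whatever the lens; pixels are square), "cx", "cy" (the principal point, pixels), "world_from_camera" (4x4, takes a point from camera to world coordinates). Camera axes: x right, y down, z forward; pixel columns grow to the right and rows downward; lengths in m; the calibration is good to about 2 mm. A picture is of the moment at which its call begins.
A pose or a line that the arm cannot do raises arm.IKError and nothing moves.
- arm.finish_job(): hands the job in; it is judged then, once.
The state is a dict: "t": time; "joints": joint angles; "dq": joint speeds; "joint_torque": joint torques, N m; "ee_pos": TCP position; "tool_rot": TCP orientation; "force": force on the tool from outside, world axes, zero at the start; "moment": the same for the moment, N m; "finger_gap": finger opening in m; "grasp_force": force on a finger pad.
Only numpy, scipy, OpenCV 4.12 (cv2) and the standard library are available. Lean on these libraries where they do the work, as an engineer would, in place of code of your own. Each camera call takes 0.05 s, during which the arm holds its last target. There are 200 camera calls.

TASK

Tidy the hand-wash corner of the laundry counter: put the bar of soap in the soap dish, the scrubbing brush bristles down in the long brush tray, the large bottle in the wide round saucer and the small bottle in the narrow round saucer. Each must sit flat inside the rim of its own holder; keep the bottles upright and set everything down rather than dropping it. Leave the jar and the carton where they stand.

Things in the scene. Friction and masses are not known exactly. Their poses are not given: they have to be found in the camera images.
- soap: bar of yellowish laundry soap, a block 52 (x) by 80 (y) by 30 mm high with rounded edges, about 0.12 kg, lying flat loose on the counter. Grip it across the 52 mm width (along its x). Origin at the centre of its underside, z up.
- brush: wooden scrubbing brush lying bristles down, loose, about 0.09 kg, 39 mm high in all: brown wooden back 44 (x) by 130 (y) by 17 mm with rounded edges, from 22 to 39 mm above the bristle tips; under it a firm block of pale bristles 36 by 116 mm. Grip the wooden back across its 44 mm width (along its x). Origin at the middle of the bristle tips (underside), z up.
- large_bottle: large white plastic detergent bottle, loose, upright, 150 mm tall, about 0.38 kg: round body of 60 mm diameter up to 92 mm, a shoulder tapering to 32 mm diameter at 108 mm, then a grey upright cylindrical cap of 33 mm diameter from 108 to 150 mm (grip the cap, from above; it does not turn). Origin at the centre of its underside, z up.
- small_bottle: small white plastic stain-remover bottle, loose, upright, 102 mm tall, about 0.10 kg: straight round body of 36 mm diameter up to 88 mm (grip the body), then a grey cap of 24 mm diameter. Origin at the centre of its underside, z up.
- soap_dish: white stoneware soap dish, oblong, 84 (x) by 112 (y) mm outside, fixed: walls 4 mm thick, rim 14 mm above the counter, inside 76 by 104 mm, six cross ribs whose tops, 8 mm above the counter, carry the soap (long sides along y, like the soap's). Origin at the centre of its underside, z up.
- brush_tray: white stoneware brush tray, long and narrow, 76 (x) by 164 (y) mm outside, fixed: walls 4 mm thick, rim 14 mm above the counter, inside 68 by 156 mm, three lengthwise ribs whose tops, 8 mm above the counter, carry the brush (long sides along y, like the brush's). Origin at the centre of its underside, z up.
- wide_saucer: white stoneware drip saucer for the large bottle, round, 94 mm outside diameter, fixed: wall 4 mm thick, rim 14 mm above the counter, inside 86 mm diameter, its flat inner floor 6 mm above the counter. Origin at the centre of its underside, z up.
- narrow_saucer: white stoneware drip saucer for the small bottle, round, 62 mm outside diameter, fixed: wall 4 mm thick, rim 14 mm above the counter, inside 54 mm diameter (the large bottle does not go in), its flat inner floor 6 mm above the counter. Origin at the centre of its underside, z up.
- jar: bystander: closed clear jar of white powder with a flat steel lid, 76 mm diameter, 98 mm tall, loose, stands among the things to be put away. Origin at the centre of its underside, z up.
- carton: bystander: brown cardboard carton 70 (x) by 105 (y) by 55 mm high, loose, stands among the holders. Origin at the centre of its underside, z up.

How it is judged:
By the outcome, as a careful person would: the job done as asked, in the order asked, and still so for the second after the job is handed in, with the robot touching nothing.
It also fails if it takes over 106 s, if anything falls off the work surface, if the arm or the gripper's body presses on something with over 40 N, if the wrist force passes 120 N, or if a joint passes its speed limit or range.

## Working session

There is one attempt and no reset: what is moved stays moved. The work goes in short steps, each a Python script; the robot and the scene stay as the last script left them, time stands still between calls to the robot, and variables do not carry over. Pictures are saved under pics/ and viewed, at most 14 in all, crops included, and the job is handed in when it is done.

```bash
ls; mkdir -p pics; python3 - <<'E'
from cell import arm
import cv2,numpy as np
for n in("scene","top"):
    c=arm.capture(n); np.savez(f"pics/{n}0.npz",**{k:np.array(v) for k,v in c.items()})
    cv2.imwrite(f"pics/{n}0.png",c["color"]); print(n,c["vertical_fov"],c["cx"],c["cy"],np.round(c["world_from_camera"],3).tolist(),(c["z_map"]>0).mean())
s=arm.observe();print(s["t"],s["ee_pos"],s["tool_rot"],s["finger_gap"],arm.grip_point_offset)
E
```

```text
pics
scene 47.6000479858204 322.643198074893 196.15001399596815 [[-0.396, 0.724, -0.566, 1.259], [0.918, 0.305, -0.252, 0.316], [-0.01, -0.619, -0.785, 1.05], [0.0, 0.0, 0.0, 1.0]] 0.99591015625
top 48.36408614040067 312.07148671762644 201.56287394979566 [[-0.006, -0.977, 0.213, 0.244], [-1.0, 0.005, -0.004, 0.019], [0.003, -0.213, -0.977, 1.355], [0.0, 0.0, 0.0, 1.0]] 0.99598828125
0.1 [ 0.14727102 -0.63237956  0.23024859] [-3.13924519e+00  1.47948575e-05  2.28838653e-01] 0.0852901832091713 -0.0187
```

View pics/scene0.png

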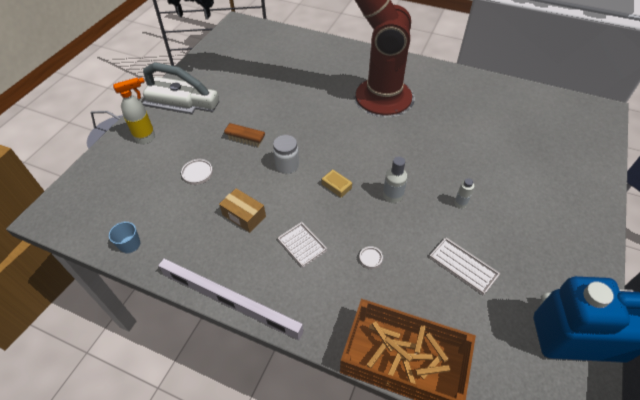

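View pics/top0.png

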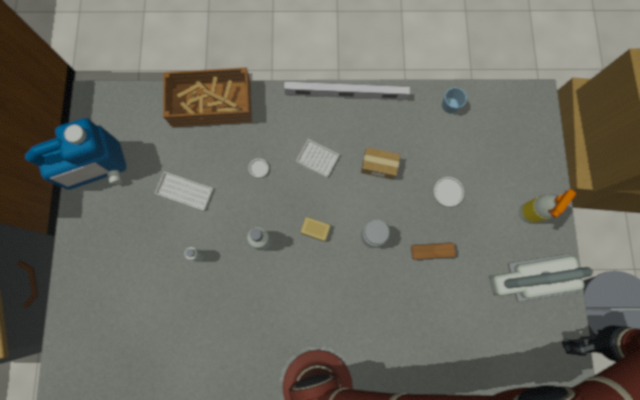

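The scene view shows all ten things standing free. In the top view they sit at about these pixels:

| Thing | Pixel (col, row) |
|---|---|
| Soap | 316,229 |
| Brush | 433,251 |
| Large bottle | 258,237 |
| Small bottle | 190,253 |
| Soap dish | 318,157 |
| Brush tray | 185,190 |
| Wide saucer | 449,192 |
| Narrow saucer | 259,168 |
| Jar | 376,233 |
| Carton | 381,163 |

```bash
cat > see.py <<'E'
import cv2,numpy as np
SEED=dict(soap=(316,229),brush=(433,251),large_bottle=(258,237),small_bottle=(190,253),soap_dish=(318,157),brush_tray=(185,190),wide_saucer=(449,192),narrow_saucer=(259,168),jar=(376,233),carton=(381,163))
def cloud(c):
    z=c["z_map"]; f=200/np.tan(np.radians(float(c["vertical_fov"]))/2)
    v,u=np.mgrid[0:400,0:640]
    T=np.array(c["world_from_camera"]); P=np.stack([(u-c["cx"])/f*z,(v-c["cy"])/f*z,z],-1)
    W=P@T[:3,:3].T+T[:3,3]; W[z==0]=np.nan
    return W
def table(W):  # offset of the counter's height as this view sees it
    m=(abs(W[...,0]-.55)<.3)&(abs(W[...,1])<.4)&(abs(W[...,2])<.02)
    return np.median(W[m][:,2]),W[m][:,2].std()
E
python3 - <<'E'
from see import *
S={n:dict(np.load(f"pics/{n}0.npz")) for n in("scene","top")}
C={n:cloud(c) for n,c in S.items()}
for n in C: print(n,"table z,std mm",np.round(np.array(table(C[n]))*1e3,1))
for k,(u,v) in SEED.items():
    p=np.nanmedian(C["top"][v-3:v+4,u-3:u+4].reshape(-1,3),0)
    for n,W in C.items():
        P=W[(np.hypot(W[...,0]-p[0],W[...,1]-p[1])<.1)]
        P=P[P[:,2]>.005+table(W)[0]]
        h=np.percentile(P[:,2],95); t=P[P[:,2]>h-.008]
        r=cv2.minAreaRect((t[:,:2]*1000).astype(np.float32)); a=cv2.minAreaRect((P[:,:2]*1000).astype(np.float32))
        print(k,n,len(t),"h95 %.1f max %.1f"%(h*1e3,P[:,2].max()*1e3),"top",np.round(np.r_[r[0],r[1],r[2]],1),"mean",np.round(t.mean(0)*1e3,1),"all",np.round(np.r_[a[0],a[1],a[2]],1))
E
```

```text
scene table z,std mm [0.1 3.3]
top table z,std mm [-1.1  3.4]
soap scene 362 h95 33.2 max 37.0 top [455.4   3.   83.9  53.4  69.8] mean [456.    3.2  29.8] all [444.6  12.8 155.5 124.3  35.7]
soap top 411 h95 33.1 max 35.7 top [450.6   4.2  79.2  51.6  71.3] mean [450.6   4.4  29.2] all [450.2   2.3 184.7 180.4   8.3]
brush scene 380 h95 41.7 max 46.1 top [ 385.1 -347.    47.6  128.9    3.2] mean [ 387.5 -344.8   38.4] all [ 384.7 -350.5  163.1  124.5   53.9]
brush top 587 h95 41.2 max 46.1 top [ 381.2 -344.9   43.7  129.     3.2] mean [ 381.2 -344.5   37.5] all [ 378.4 -336.7  182.6  170.6   18.9]
large_bottle scene 108 h95 149.3 max 153.9 top [421.1 166.9  32.8  31.7  41.8] mean [422.7 168.  148.5] all [413.1 169.2 136.6 143.8  78.6]
large_bottle top 115 h95 150.3 max 153.7 top [418.4 169.1  30.5  30.5   2. ] mean [418.1 169.1 148.6] all [406.5 160.2 185.4 194.7  75.5]
small_bottle scene 58 h95 101.7 max 106.9 top [375.2 358.1  21.7  24.   62.2] mean [377.2 357.  100.2] all [371.3 349.3  99.3 187.4  66.5]
small_bottle top 55 h95 101.9 max 105.8 top [372.6 358.8  20.8  19.8  89.3] m
[... 1064 characters left out ...]
9 max 19.6 top [645.9 180.8  60.7  59.7  35.1] mean [646.6 181.   12.1] all [649.2 188.3 179.4 186.3  30. ]
jar scene 339 h95 99.8 max 102.4 top [ 433.9 -170.8   69.5   68.9   63.8] mean [ 435.3 -171.3   97.4] all [ 427.3 -160.5   89.3  180.5   37.3]
jar top 450 h95 100.1 max 103.5 top [ 4.297e+02 -1.706e+02  6.650e+01  6.810e+01  4.000e-01] mean [ 430.  -170.3   96.9] all [ 420.8 -165.3  189.3  181.8   48.2]
carton scene 798 h95 57.6 max 61.2 top [ 656.5 -199.6  107.8   72.2   77.5] mean [ 658.7 -198.    54.8] all [ 649.4 -196.5  143.5  166.8   27.4]
carton top 720 h95 57.6 max 61.8 top [ 653.5 -198.   105.5   71.9   77.7] mean [ 652.8 -198.9   54. ] all [ 640.4 -197.1  178.8  182.4   54.2]
```

```bash
cat >> see.py <<'E'
def cast(c,uv,h):
    f=200/np.tan(np.radians(float(c["vertical_fov"]))/2); T=np.array(c["world_from_camera"])
    uv=np.asarray(uv,float).reshape(-1,2)
    d=np.c_[(uv[:,0]-c["cx"])/f,(uv[:,1]-c["cy"])/f,np.ones(len(uv))]@T[:3,:3].T
    return T[:3,3]+d*((h-T[2,3])/d[:,2])[:,None]
def pix(c,p):
    f=200/np.tan(np.radians(float(c["vertical_fov"]))/2); T=np.array(c["world_from_camera"])
    q=T[:3,:3].T@(np.array(p)-T[:3,3]); return int(q[0]/q[2]*f+c["cx"]),int(q[1]/q[2]*f+c["cy"])
def blob(c,p,white,r=40):
    """contour of the blob of the colour class nearest the point p"""
    hsv=cv2.cvtColor(c["color"],cv2.COLOR_BGR2HSV)
    m=(hsv[...,2]>150)&(hsv[...,1]<60) if white else hsv[...,1]>90
    w=np.zeros(m.shape,np.uint8); u,v=pix(c,p); w[v-r:v+r,u-r:u+r]=255
    m=cv2.morphologyEx(np.where(m,w,0).astype(np.uint8),cv2.MORPH_CLOSE,np.ones((5,5),np.uint8))
    cs,_=cv2.findContours(m,cv2.RETR_EXTERNAL,cv2.CHAIN_APPROX_NONE)
    return max(cs,key=cv2.contourArea)[:,0]
E
python3 - <<'E'
from see import *
S={n:dict(np.load(f"pics/{n}0.npz")) for n in("scene","top")}
G=dict(soap=(.453,.004,.03,0),brush=(.383,-.346,.039,0),soap_dish=(.681,-.006,.014,1),brush_tray=(.576,.411,.014,1),wide_saucer=(.570,-.411,.014,1),narrow_saucer=(.648,.181,.014,1))
for k,(x,y,h,w) in G.items():
    cc=[]
    for n,c in S.items():
        b=blob(c,(x,y,h),w); q=cast(c,b,h)[:,:2]*1000
        r=cv2.minAreaRect(q.astype(np.float32)); print(k,n,np.round(np.r_[r[0],r[1],r[2]],1))
        # centre ray for triangulation
        M=cv2.moments(b.reshape(-1,1,2)); uv=(M["m10"]/M["m00"],M["m01"]/M["m00"])
        a=cast(c,uv,0)[0]; o=np.array(c["world_from_camera"])[:3,3]; cc.append((o,(a-o)/np.linalg.norm(a-o)))
    A=sum(np.eye(3)-np.outer(d,d) for o,d in cc); B=sum((np.eye(3)-np.outer(d,d))@o for o,d in cc)
    X=np.linalg.solve(A,B); print("   triangulated",np.round(X*1e3,1),"gap",[round(1e3*np.linalg.norm((np.eye(3)-np.outer(d,d))@(X-o)),1) for o,d in cc])
E
```

```text
soap scene [461.5   5.6  89.5  63.7  71. ]
soap top [449.    4.7  77.1  49.9  71.1]
   triangulated [451.2   3.5  16.5] gap [np.float64(1.3), np.float64(1.3)]
brush scene [ 389.9 -343.6   52.2  132.4    3.6]
brush top [ 379.9 -343.4   41.7  128.9    3.2]
   triangulated [ 381.4 -347.6   29.3] gap [np.float64(1.4), np.float64(1.4)]
soap_dish scene [681.   -4.2 118.8  85.3  62.4]
soap_dish top [676.3  -5.8 101.9  78.6  62.2]
   triangulated [677.8  -6.    6.3] gap [np.float64(0.1), np.float64(0.1)]
brush_tray scene [574.6 410.2 165.2  77.5  70.5]
brush_tray top [571.7 407.3 150.6  73.2  70.5]
   triangulated [572.6 411.3   7.2] gap [np.float64(2.3), np.float64(2.3)]
wide_saucer scene [ 569.6 -413.8   95.3   90.9   32. ]
wide_saucer top [ 565.8 -408.1   87.3   86.    89.7]
   triangulated [ 567.2 -412.1   10.9] gap [np.float64(2.6), np.float64(2.6)]
narrow_saucer scene [646.9 180.   61.4  58.   20.4]
narrow_saucer top [646.  179.1  55.5  50.1   1.3]
   triangulated [645.3 179.9  10.2] gap [np.float64(0.3), np.float64(0.3)]
```

The camera views agree to about 4 mm, and the sizes and heights match the text. Next I check reach and then pick the soap, touching the counter once to find how far back the fingertips sit.

```bash
cat > mv.py <<'E'
from cell import arm
import numpy as np
D=np.radians
OBJ=dict(soap=(.452,.0037,71),brush=(.383,-.346,93.2),large=(.4195,.168,20),small=(.374,.358,40))
DST=dict(soap=(.679,-.0055,62.3),brush=(.574,.411,70.5),large=(.568,-.4105,20),small=(.646,.1795,40))
def ori(yaw): return [np.pi,0,D(yaw)]
def st(msg=""):
    s=arm.observe(); print(msg,"t %.1f"%s["t"],"pos",np.round(s["ee_pos"],4),"gap %.4f"%s["finger_gap"],"gf %.1f"%s["grasp_force"],"F",np.round(s["force"],1)); return s
E
python3 - <<'E'
from mv import *
for k in OBJ:
  for off in (0,180,-180,-90,90):
    r=[]
    for d in (OBJ,DST):
        for z in (.02,.30):
            q=arm.solve_ik([d[k][0],d[k][1],z],ori(d[k][2]+off)); r.append(None if q is None else np.round(np.array(q)[[0,6]],2).tolist())
    print(k,off,r)
E
```

```text
soap 0 [[0.02, -0.62], [0.4, -0.59], [0.1, -0.72], [0.2, -0.71]]
soap 180 [[-0.3, -2.82], [0.75, 2.28], [0.5, 1.83], [0.47, 2.11]]
soap -180 [[-0.3, -2.82], [0.75, 2.28], [0.5, 1.83], [0.47, 2.11]]
soap -90 [[-0.11, -1.77], [0.25, -2.08], [-0.12, -1.92], [0.04, -2.14]]
soap 90 [[0.14, 0.6], [0.69, 0.78], [0.3, 0.54], [0.35, 0.7]]
brush 0 [[0.85, 0.38], [0.99, 0.58], [-0.44, -1.33], [-0.27, -1.39]]
brush 180 [[0.49, -1.91], [0.42, -2.23], [-0.15, 1.4], [-0.2, 1.65]]
brush -180 [[0.49, -1.91], [0.42, -2.23], [-0.15, 1.4], [-0.2, 1.65]]
brush -90 [[0.68, -0.79], [0.71, -0.83], [-0.65, -2.56], [-0.5, -2.71]]
brush 90 [[1.05, 1.59], [1.26, 1.95], [-0.44, 0.24], [-0.29, 0.2]]
large 0 [[-0.45, -1.6], [0.27, -2.01], [0.62, -0.66], [0.62, -0.65]]
large 180 [[0.17, 0.32], [0.38, 1.01], [1.1, 1.76], [1.05, 2.01]]
large -180 [[0.17, 0.32], [0.38, 1.01], [1.1, 1.76], [1.05, 2.01]]
large -90 [[0.25, 1.82], [0.38, 2.58], [0.42, -1.91], [0.43, -2.04]]
large 90 [[-0.41, -0.16], [0.34, -0.51], [0.76, 0.67], [0.81, 0.74]]
small 0 [[-0.45, -2.4], [-0.53, -1.84], [-0.21, -1.34], [0.05, -1.5]]
small 180 [[-0.15, 0.36], [-0.09, 0.92], [0.23, 1.15], [0.2, 1.43]]
small -180 [[-0.15, 0.36], [-0.09, 0.92], [0.23, 1.15], [0.2, 1.43]]
small -90 [[-1.01, -2.77], [-0.09, 2.49], [-0.44, -2.5], [-0.8, -2.19]]
small 90 [[-0.47, -0.8], [-0.09, -0.65], [-0.04, -0.03], [0.14, -0.04]]
```

```bash
cat >> mv.py <<'E'
def above(x,y,z,yaw): arm.move_ptp([x,y,z],ori(yaw))
E
python3 - <<'E'
from mv import *
x,y,a=OBJ["soap"]
above(x,y,.12,a); st("above")
arm.command_gripper(.064,30); s=st("gap")
hit=arm.move_l([x,y,.03],velocity=.15); st("low")
hit=arm.move_l([x,y,-.02],velocity=.02,force_limit=4); s=st("touch %s"%hit)
E
```

```text
above t 2.6 pos [0.4523 0.0026 0.12  ] gap 0.0856 gf 0.0 F [-0.3  0.2 -0.5]
gap t 3.0 pos [0.452  0.0035 0.12  ] gap 0.0644 gf 0.0 F [-0.8 -0.5 -0.7]
low t 3.7 pos [0.4524 0.0039 0.0303] gap 0.0642 gf 0.0 F [-0.   0.3  1. ]
touch True t 5.4 pos [ 0.452   0.0037 -0.006 ] gap 0.0637 gf 2.7 F [-1.1  0.5  4.6]
```

```bash
cat >> mv.py <<'E'
def grab(x,y,z,yaw,force,lift):
    arm.command_gripper(0.0,force); s=st("grip")
    hit=arm.move_l([x,y,lift],velocity=.2); return st("lifted")
def place(x,y,z,yaw,hi,gap,zup):
    """z: expected TCP height once set down"""
    above(x,y,hi,yaw); arm.move_l([x,y,z+.015],velocity=.15)
    s=st("near")
    hit=arm.move_l([x,y,z-.005],velocity=.02,force_limit=3); st("down %s"%hit)
    arm.command_gripper(gap); arm.hold(.2); st("open")
    arm.move_l([x,y,zup],velocity=.15)
E
python3 - <<'E'
from mv import *
x,y,a=OBJ["soap"]
arm.move_l([x,y,.006],velocity=.05)
grab(x,y,.006,a,35,.12)
X,Y,A=DST["soap"]
above(X,Y,.12,A); arm.move_l([X,Y,.05],velocity=.15); st("over dish")
import cv2
for n in("scene","top"):
    c=arm.capture(n); np.savez(f"pics/{n}1.npz",**{k:np.array(v) for k,v in c.items()})
    u,v=(302,243) if n=="scene" else (318,157)
    cv2.imwrite(f"pics/{n}1.png",cv2.resize(c["color"][v-60:v+60,u-80:u+80],None,fx=4,fy=4,interpolation=cv2.INTER_CUBIC))
E
```

```text
grip t 6.0 pos [0.4519 0.0036 0.0062] gap 0.0511 gf 37.2 F [-1.   0.2  5.2]
lifted t 6.8 pos [0.4511 0.0034 0.1191] gap 0.0515 gf 36.7 F [-0.3 -0.4 -2.3]
over dish t 8.3 pos [ 0.6793 -0.0053  0.0508] gap 0.0515 gf 36.7 F [ 0.1  0.4 -1.1]
```

View pics/scene1.png

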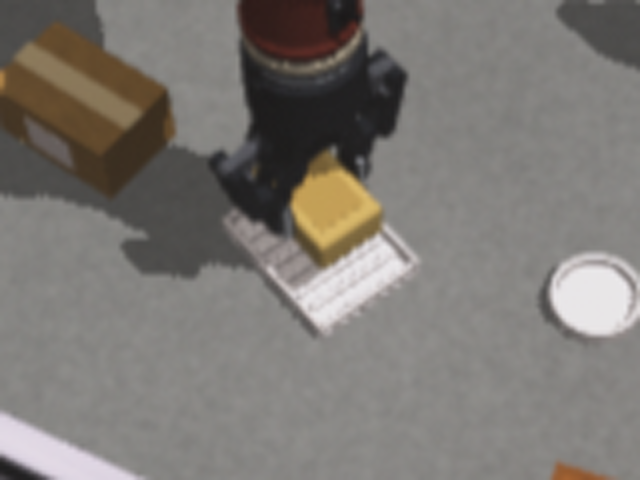

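The soap (crop 337,215) is held level, in line with the dish and above it (crop 320,265). Setting it down.

```bash
python3 - <<'E'
from mv import *
X,Y,A=DST["soap"]
arm.move_l([X,Y,.026],velocity=.1)
hit=arm.move_l([X,Y,.009],velocity=.02,force_limit=3); st("down %s"%hit)
arm.command_gripper(.064); arm.hold(.2); st("open")
arm.move_l([X,Y,.15],velocity=.15)
x,y,a=OBJ["brush"]
above(x,y,.15,a); st("above brush")
import cv2
for n in("scene","top"):
    c=arm.capture(n); np.savez(f"pics/{n}2.npz",**{k:np.array(v) for k,v in c.items()})
    u,v=(302,243) if n=="scene" else (318,157)
    cv2.imwrite(f"pics/{n}2.png",cv2.resize(c["color"][v-30:v+30,u-40:u+40],None,fx=6,fy=6,interpolation=cv2.INTER_CUBIC))
cv2.imwrite("pics/s2.png",np.vstack([cv2.imread("pics/scene2.png")[:290],cv2.imread("pics/top2.png")[:290]]))
E
```

```text
down True t 9.4 pos [ 0.679  -0.0056  0.0143] gap 0.0512 gf 37.4 F [-0.9  1.   5.1]
open t 9.9 pos [ 0.6776 -0.0057  0.0128] gap 0.0639 gf 0.0 F [0.1 0.5 0.5]
above brush t 12.6 pos [ 0.3843 -0.3453  0.1501] gap 0.0639 gf 0.0 F [-0.  -0.2 -1. ]
```

View pics/s2.png

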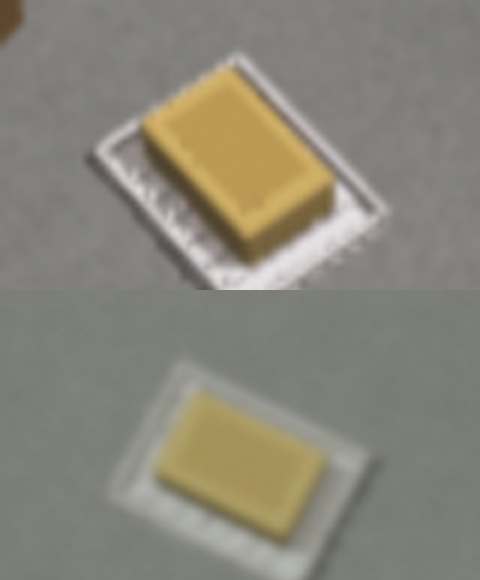

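The soap lies inside the dish rim with a gap on all sides in both views, and it touched down at the expected height. Next is the brush.

```bash
python3 - <<'E'
from mv import *
import cv2
x,y,a=OBJ["brush"]
arm.move_l([x,y,.03],velocity=.15); hit=arm.move_l([x,y,.012],velocity=.04,force_limit=6); st("at brush %s"%hit)
grab(x,y,.012,a,35,.15)
X,Y,A=DST["brush"]
above(X,Y,.15,A); arm.move_l([X,Y,.06],velocity=.15); st("over tray")
c=arm.capture("scene"); u,v=463,260
cv2.imwrite("pics/scene3.png",cv2.resize(c["color"][v-60:v+60,u-80:u+80],None,fx=4,fy=4,interpolation=cv2.INTER_CUBIC))
E
```

```text
at brush False t 14.2 pos [ 0.383  -0.3459  0.0118] gap 0.0638 gf 0.0 F [-0.1  0.3  0.1]
grip t 14.5 pos [ 0.3831 -0.3461  0.0123] gap 0.0432 gf 36.8 F [-0.8  0.   1.7]
lifted t 15.4 pos [ 0.382  -0.3456  0.149 ] gap 0.0435 gf 36.5 F [ 0.5  0.1 -0.7]
over tray t 18.9 pos [0.5747 0.4116 0.061 ] gap 0.0435 gf 36.5 F [-0.1  0.8 -1.3]
```

View pics/scene3.png

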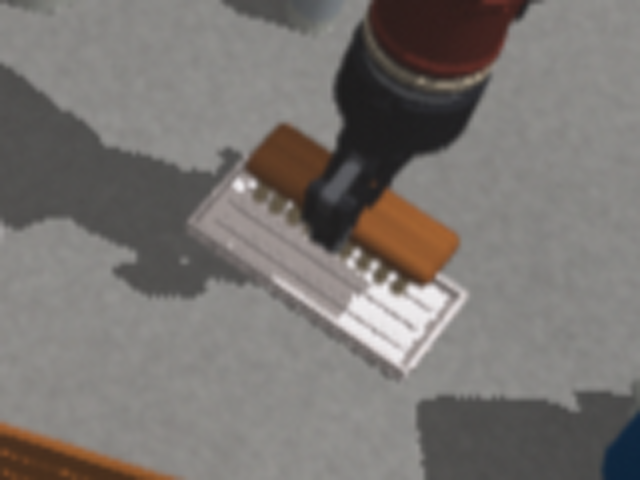

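The brush (crop 350,200) hangs level and parallel to the tray below it (crop 325,265). Setting it down.

```bash
python3 - <<'E'
from mv import *
import cv2
X,Y,A=DST["brush"]
arm.move_l([X,Y,.034],velocity=.1)
hit=arm.move_l([X,Y,.015],velocity=.02,force_limit=3); st("down %s"%hit)
arm.command_gripper(.058); arm.hold(.2); st("open")
arm.move_l([X,Y,.2],velocity=.15)
x,y,a=OBJ["large"]
above(x,y,.23,a+90); st("above large")
c=arm.capture("scene"); u,v=463,260
a1=cv2.resize(c["color"][v-30:v+30,u-40:u+40],None,fx=5,fy=5,interpolation=cv2.INTER_CUBIC)
u,v=396,180
a2=cv2.resize(c["color"][v-60:v+60,u-80:u+80],None,fx=2.5,fy=2.5,interpolation=cv2.INTER_CUBIC)
cv2.imwrite("pics/s4.png",np.hstack([a1,a2]))
E
```

```text
down True t 20.0 pos [0.5739 0.4109 0.0204] gap 0.0436 gf 37.1 F [-0.9  0.7  5.4]
open t 20.5 pos [0.5731 0.41   0.0189] gap 0.0582 gf 0.0 F [-0.3  0.8  0.1]
above large t 23.0 pos [0.4206 0.169  0.2302] gap 0.0582 gf 0.0 F [-0.3 -0.2 -0. ]
```

View pics/s4.png

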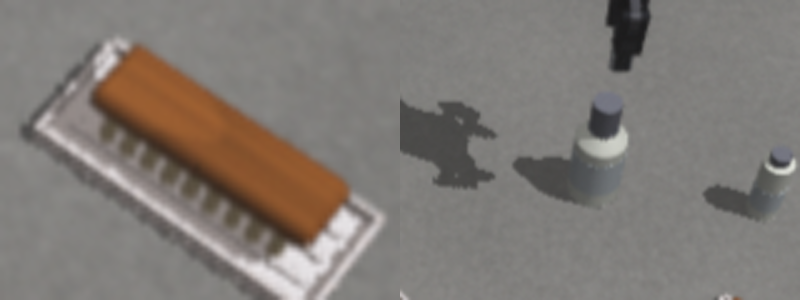

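The brush (left, about 225,140) sits within the tray, having touched down at 20.4 mm against 20 expected. The large bottle (right, about 600,150) is still upright below the gripper, so I pick it next.

```bash
python3 - <<'E'
from mv import *
import cv2
x,y,a=OBJ["large"]; a+=90
arm.move_l([x,y,.17],velocity=.15); hit=arm.move_l([x,y,.115],velocity=.06,force_limit=6); st("at cap %s"%hit)
if not hit:
    grab(x,y,.115,a,60,.27)
    X,Y,A=DST["large"]; A+=90
    above(X,Y,.27,A); arm.move_l([X,Y,.15],velocity=.15); st("over saucer")
    im=[]
    for n,(u,v) in dict(scene=(196,160),top=(449,192)).items():
        c=arm.capture(n); im.append(cv2.resize(c["color"][v-60:v+60,u-50:u+50],None,fx=4,fy=4,interpolation=cv2.INTER_CUBIC))
    cv2.imwrite("pics/s5.png",np.hstack(im))
E
```

```text
at cap False t 24.7 pos [0.4197 0.1682 0.1153] gap 0.0581 gf 0.0 F [-0.   0.2  0.5]
grip t 25.0 pos [0.4193 0.1679 0.1155] gap 0.0321 gf 59.1 F [-2.8 -1.3  5.7]
lifted t 25.9 pos [0.4185 0.1671 0.2685] gap 0.0319 gf 59.8 F [ 0.4 -0.4 -4.7]
over saucer t 29.0 pos [ 0.5691 -0.4107  0.1514] gap 0.0319 gf 59.7 F [ 0.3 -0.3 -4.4]
```

View pics/s5.png

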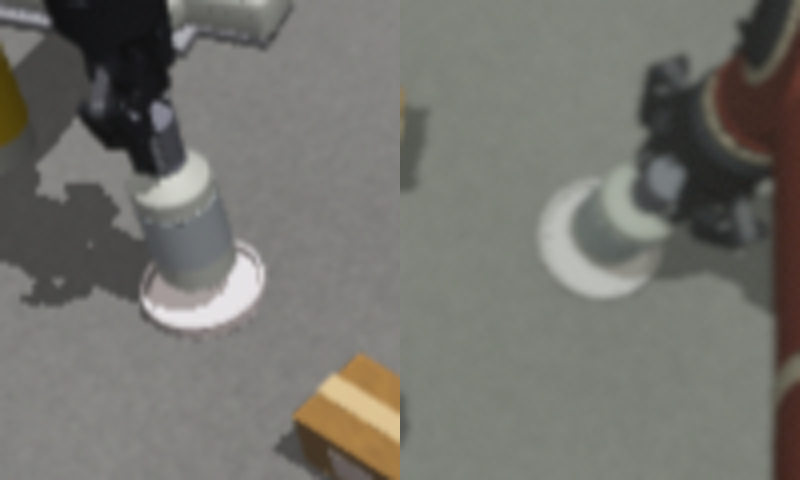

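The large bottle hangs over the wide saucer (left 200,285; right 600,240), with its underside over the saucer in both views. I lower it, then go for the small bottle.

```bash
python3 - <<'E'
from mv import *
import cv2
X,Y,A=DST["large"]
arm.move_l([X,Y,.134],velocity=.1)
hit=arm.move_l([X,Y,.117],velocity=.015,force_limit=4); st("down %s"%hit)
arm.command_gripper(.058); arm.hold(.3); st("open")
arm.move_l([X,Y,.25],velocity=.12)
x,y,a=OBJ["small"]; above(x,y,.2,a+90); st("above small")
im=[]
c=arm.capture("scene"); t=arm.capture("top")
for c,(u,v) in ((c,(196,160)),(t,(449,192)),(c,(463,185))):
    im.append(cv2.resize(c["color"][v-50:v+50,u-33:u+33],None,fx=4,fy=4,interpolation=cv2.INTER_CUBIC))
cv2.imwrite("pics/s6.png",np.hstack(im))
E
```

```text
down True t 30.2 pos [ 0.5678 -0.4105  0.1216] gap 0.0316 gf 60.7 F [-0.5 -0.2  5.3]
open t 30.9 pos [ 0.5659 -0.4097  0.1187] gap 0.0579 gf 0.0 F [0.9 0.5 0. ]
above small t 35.0 pos [0.3749 0.3574 0.1998] gap 0.0582 gf 0.0 F [-0.2  0.  -0.6]
```

View pics/s6.png

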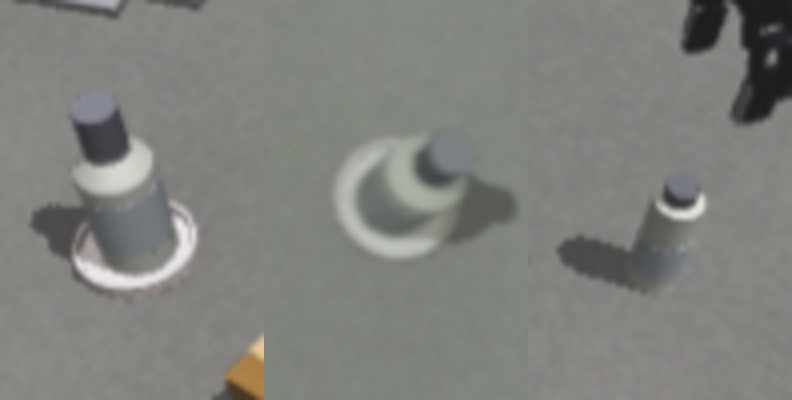

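The large bottle stands upright inside the wide saucer (left 130,240; middle 395,195), and the small bottle (right 670,235) is ready. Now the small bottle.

```bash
python3 - <<'E'
from mv import *
import cv2
x,y,a=OBJ["small"]; a+=90
arm.move_l([x,y,.11],velocity=.15); hit=arm.move_l([x,y,.047],velocity=.06,force_limit=6); st("at body %s"%hit)
if not hit:
    grab(x,y,.047,a,30,.2)
    X,Y,A=DST["small"]; A+=90
    above(X,Y,.2,A); arm.move_l([X,Y,.08],velocity=.15); st("over saucer")
    im=[]
    for n,(u,v) in dict(scene=(371,240),top=(259,168)).items():
        c=arm.capture(n); im.append(cv2.resize(c["color"][v-60:v+60,u-50:u+50],None,fx=4,fy=4,interpolation=cv2.INTER_CUBIC))
    cv2.imwrite("pics/s7.png",np.hstack(im))
E
```

```text
at body False t 37.0 pos [0.3741 0.3583 0.0474] gap 0.0583 gf 0.0 F [-0.7  0.2 -0.5]
grip t 37.3 pos [0.3741 0.3581 0.0474] gap 0.0355 gf 29.8 F [-0.6 -0.1  3. ]
lifted t 38.2 pos [0.3737 0.357  0.1988] gap 0.0350 gf 29.9 F [ 0.5  0.2 -1.1]
over saucer t 40.4 pos [0.6466 0.1803 0.0813] gap 0.0351 gf 29.9 F [ 0.9  0.2 -0.7]
```

View pics/s7.png

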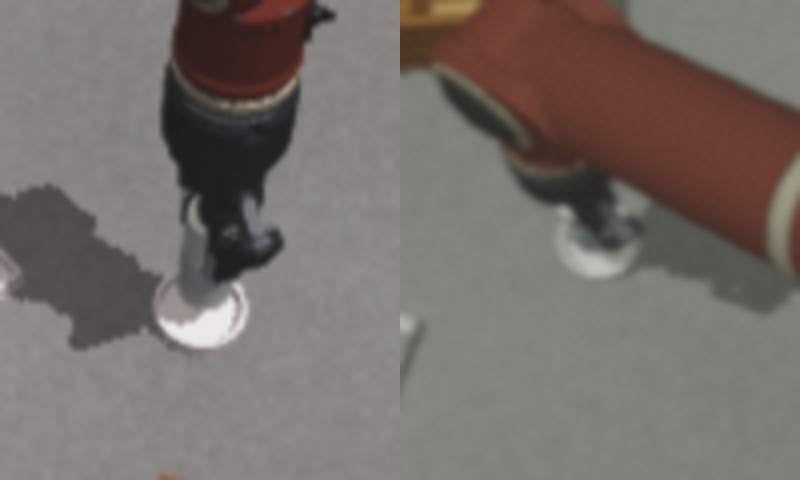

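The small bottle's base (left 200,290) hangs over the narrow saucer (200,310) in line with it. I lower it, retreat and check everything.

```bash
python3 - <<'E'
from mv import *
from see import *
X,Y,A=DST["small"]
arm.move_l([X,Y,.066],velocity=.1)
hit=arm.move_l([X,Y,.048],velocity=.015,force_limit=3); st("down %s"%hit)
arm.command_gripper(.058); arm.hold(.3); st("open")
arm.move_l([X,Y,.25],velocity=.12)
arm.goto_joints([1.315,0.615,-0.013,1.423,0.008,1.103,-0.04]); st("home")
E_=dict(soap=(.679,-.0055,30+8),brush=(.574,.411,39+8),large=(.568,-.4105,156),small=(.646,.1795,108),jar=(.432,-.171,98),carton=(.655,-.199,55))
for n in("scene","top"):
    c=arm.capture(n); cv2.imwrite(f"pics/{n}9.png",c["color"]); W=cloud(c)
    for k,(x,y,h) in E_.items():
        P=W[(np.hypot(W[...,0]-x,W[...,1]-y)<.09)&(abs(W[...,2]-h/1e3)<.009)]
        r=cv2.minAreaRect((P[:,:2]*1000).astype(np.float32)); print(n,k,"expect",h,"med z %.1f"%(1e3*np.median(P[:,2])),np.round(np.r_[r[0],r[1],r[2]],1))
    im=[cv2.resize(c["color"][v-35:v+35,u-33:u+33],None,fx=3,fy=3,interpolation=cv2.INTER_CUBIC) for u,v in (pix(c,(x,y,.03)) for k,(x,y,h) in list(E_.items())[:4])]
    cv2.imwrite(f"pics/f_{n}.png",np.hstack(im))
cv2.imwrite("pics/f.png",np.vstack([cv2.imread("pics/f_scene.png"),cv2.imread("pics/f_top.png")]))
E
```

```text
down True t 41.6 pos [0.6459 0.1794 0.0535] gap 0.0354 gf 30.4 F [ 0.2 -0.2  4.5]
open t 42.3 pos [0.6451 0.1787 0.0521] gap 0.0581 gf 0.0 F [ 0.6  0.5 -0.4]
home t 47.4 pos [ 0.1494 -0.6328  0.2312] gap 0.0581 gf 0.0 F [-0.7 -0.7 -0.4]
scene soap expect 38 med z 37.8 [681.7  -6.3  82.6  52.4  62.4]
scene brush expect 47 med z 46.1 [577.  408.2 130.   45.1  70.5]
scene large expect 156 med z 154.9 [ 568.5 -410.    35.9   31.    32.1]
scene small expect 108 med z 106.9 [647.  179.2  22.5  22.9  77.9]
scene jar expect 98 med z 97.6 [ 434.7 -171.4   72.3   67.3   44.9]
scene carton expect 55 med z 54.8 [ 657.2 -200.3  110.5   72.3   77.1]
top soap expect 38 med z 36.7 [678.1  -5.8  79.8  52.7  62.2]
top brush expect 47 med z 45.4 [573.5 409.4 128.3  44.3  70.3]
top large expect 156 med z 153.7 [ 565.9 -407.7   31.6   31.7   18.8]
top small expect 108 med z 107.2 [643.8 179.6  22.3  21.9  39.2]
top jar expect 98 med z 96.4 [ 430.  -170.6   66.8   69.     0.6]
top carton expect 55 med z 53.6 [ 653.8 -198.4  105.7   72.8   77.8]
```

View pics/f.png

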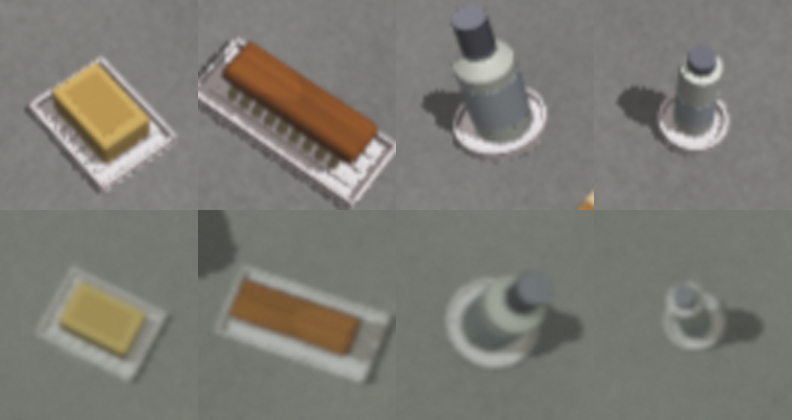

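All four things stand inside their rims in both views, at the right heights to within about 2 mm, and the jar and carton are where they were. Handing in.

```bash
python3 -c "
from cell import arm
print(arm.finish_job())"
```

```text
the job is handed in; nothing more can be done
None
```

The job is handed in: soap, brush, large bottle and small bottle are each set flat in their own holders in the order asked (about 47 s used), with the jar and carton untouched; no verdict was returned.

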